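Start the carafe's screw stopper without crossing its threads

ROBOT

A 6-joint arm with a two-finger parallel gripper is mounted at the origin on the work surface. World frame = base frame: x ahead of the robot, y to its left, z up, the work surface at z = 0. Lengths are in m, angles in rad, forces in N, time in s.
With the tool pointing down it reaches from about 0.375 to 0.825 m from the base axis. Payload 5.5 kg.
Tool frame: the origin (TCP) lies midway between the tips of the shut fingers; the grasp point (between the pads) lies 19 mm behind it; z points along the fingers, y is the line along which they close (so a half turn about z gives the same grasp; the last joint's range is limited). The gripper opens to 85 mm and grips with 20 to 120 N. Pads are 22 mm wide; open, the fingers measure 114 mm over their backs; the gripper's body (76 mm by 85 mm) begins 54 mm behind the grasp point. The pads swing forward as they close: fully open they stand 13 mm farther back than shut.
Start: joints at [1.276, 0.314, -0.047, 1.21, 0, 1.571], TCP at [0.174, 0.574, 0.231] pointing down, gripper open.
Joint ranges: [-2.67, 2.67], [-0.69, 1.73], [-1.03, 1.25], [-2.08, 2.16], [-1.42, 1.45], [-3.14, 3.14]. Speed limits (rad/s): [2.39, 2.39, 3.01, 3.14, 3.14, 3.14].

INTERFACE

Orientations are given as a rotation vector (axis times angle).
In Python, from cell import ctrl gives the robot as it stands.
- The arm moves only by the shell command python3 -m handwheel 'ROWS'. ROWS is a JSON object of lists of equal length, an entry for each row: "jaw": the gripper's target within -1 to 1 (shut at 1, half-way at 0, fully open at -1); "slide": the shift along the tool's x, y, z in m, a list of three; "angular": the turn, a rotation vector about the tool's x, y, z in degrees, a list of three. In form: {"jaw": [jaw, ...], "slide": [[tx, ty, tz], ...], "angular": [[ax, ay, az], ...]}. A call has 1 to 8 rows; each row is the pose to reach, as a shift and turn from the pose commanded when the call began, along the tool's axes at that moment; what a row does not reach only later rows make up. A row lasts 1/10 s, in which the tool goes at most 50 mm and 8.59 degrees, less where a joint would pass 70% of its speed; a pose out of reach is approached as far as the arm can. A call with a gripper value outside its range is refused whole. The fingers move at their own pace and stop on an object; the grip force is fixed at half the most. Time passes only in rows, so rows that repeat a pose let the fingers close. It gives the time, the measured TCP pose, the force, the opening and the grip force at its end, in the units of the state.
- ctrl.read_state(): the state, without advancing time (a new reading comes with each control period).
- ctrl.snapshot(name): name is "side" or "top" or "wrist"; returns the picture (420x560x3 uint8, red, green, blue); there is no depth.
- ctrl.camera_info(name): a dict with "fx", "fy", "cx", "cy" (pixels), "k1" (the pictures are not rectified: a ray, as slopes to the right and down, at radius r is drawn at 1 + k1 r^2 times it, then the intrinsics apply), "rvec" (rotation vector, rad) and "tvec" (3), from world to camera coordinates, as OpenCV has them; the wrist camera has in their place "T_tool_cam" (4x4, takes a point from camera to tool coordinates, whose origin is the TCP and whose axes are the flange's). Camera axes: x right, y down, z forward; pixel columns grow to the right and rows downward; lengths in m; the calibration is good to about 2 mm. A picture is of the moment at which its call begins: read the wrist's pose just before it. camera_info takes no time and is no camera call.
- ctrl.finish_job(): hands the job in; it is judged then, once.
The state is a dict: "time": time; "joint_pos": joint angles; "joint_velocities": joint speeds; "tau": joint torques, N m; "tcp_pos": TCP position; "ee_rot": TCP orientation; "wrist_force": force on the tool from outside, world axes, zero at the start; "moment": the same for the moment, N m; "finger_gap": finger opening in m; "finger_force": force on a finger pad.
Only numpy, scipy, OpenCV 4.12 (cv2) and the standard library are available. Lean on these libraries where they do the work, as an engineer would, in place of code of your own. Each camera call takes 0.05 s, during which the arm holds its last target. There are 200 camera calls.

TASK

Pick up the yellow stopper and screw it into the steel neck of the glass carafe until it is fully home, then let go of it. The thread entries lie deep in the neck and some of them are crossed: feel for one, start it gently, and if it resists early stop at once, back off and try another entry rather than forcing it. Never press or twist hard in the neck, and leave the juicer, sieve, reamer and sugar bowl where they are.

Things in the scene. Friction and masses are not known exactly. Their poses are not given: they have to be found in the camera images.
- stopper_mid (a point): yellow plastic screw stopper, loose, 80 mm tall, standing upright on its foot; point on its axis 40 mm above the foot. z up its axis. Plug 35 mm across and 39.5 mm long, then a cover disc 58 mm across and 6 mm thick, then an upright grip bar 44 mm long (x axis), 12 mm wide (y axis), 34.5 mm tall, top 40 mm above this point. A half turn changes nothing. About 0.12 kg.
- stopper_lugs (a point): point on the stopper's axis 15 mm above its foot (25 mm below stopper_mid), on the line of its two round grey lugs, 6 mm in diameter, which stick out of the plug along +x and -x to 24 mm from the axis
- carafe_rim (a point): centre of the mouth of the carafe's neck, in the plane of its rim, 170 mm above the cupboard top; z up. Steel neck collar: outer diameter 63 mm, bore 52 mm. stopper_mid stands above this plane by 18 mm with the lugs resting on the ledge, 6 mm with the lugs sunk in an entry, and 2 mm when screwed home (cover disc then 1.5 mm above the rim).
- carafe_ledge (a point): on the neck's axis 10 mm below the rim: the top of a level ledge (gives about 1 mm per 8 N) with a 40 mm hole for the plug. Four gaps in it, 13 mm wide, are the thread entries; lugs in line with a pair (0.15 rad of play each way) sink 12 mm to a floor. Two good entries lie half a turn apart, and two crossed ones each 100 deg clockwise (from above) of a good one; their angle is random.
- carafe_home (a point): on the neck's axis 23 mm below the rim: where the lugs' centre ends when home. Turned clockwise from the middle of a good entry, the stopper runs free; it goes down 4 mm between 0.15 and 0.85 rad (5.7 mm per rad, 2 mm up-down play), then stays level, home; from 1.0 rad it turns snug (2.5 N m per rad), solid at about 1.18 rad. Anticlockwise every entry is walled about 0.16 rad past its middle.
- carafe_entry (a point): on the neck's axis 19 mm below the rim: height of the lugs' centre when sunk in any entry; good and crossed ones feel alike so far. In a crossed entry turning does not take it down and, from about 0.25 rad clockwise of its middle, it springs back with a torque growing about 2 N m per rad (solid after 0.35 rad more). It can be turned back and lifted out.
- carafe: the glass carafe with its neck and threads, fixed to the cupboard top by a steel foot plate (150 mm across, 8 mm thick); origin under its middle on the cupboard top, z up. A slim handle on its +x side stands out to 70 mm from the axis, from 25 to 110 mm high.
- juicer: yellow plastic citrus juicer, a dish 136 mm in diameter and 45 mm high with a ribbed cone to 60 mm and a small grip tab; origin under its middle; a bystander
- sieve: stainless steel sieve, bowl 124 mm in diameter, 35 mm high, handle 110 mm long along its +y; origin under the bowl; a bystander
- reamer: wooden reamer lying on its side, 142 mm long along its x axis, 42 mm thick at the head; origin under the joint of head and handle; a bystander
- sugar_bowl: lidded white ceramic sugar bowl with a blue lid, 92 mm in diameter, 97 mm high; origin under its middle; a bystander

How it is judged:
By the outcome, as a careful person would: the job done as asked, in the order asked, and still so for the second after the job is handed in, with the robot touching nothing.
It also fails if it takes over 72 s, if anything falls off the work surface, if the arm or the gripper's body presses on something with over 40 N, if the wrist force passes 120 N, or if a joint passes its speed limit or range.

## Working session

There is one attempt and no reset: what is moved stays moved. The work goes in short steps, Python scripts to look and compute and a shell command to move; the robot and the scene stay as the last step left them, time stands still between calls to the robot, and variables do not carry over. Pictures are saved under pics/ and viewed, at most 10 in all, crops included, and the job is handed in when it is done.

```bash
mkdir -p pics; cat > h.py <<'E'
import numpy as np,cv2
from scipy.spatial.transform import Rotation as R
from cell import ctrl
def cam(n,st=None):
    c=ctrl.camera_info(n)
    if 'rvec' in c and c['rvec'] is not None:
        Rw=R.from_rotvec(np.ravel(c['rvec'])).as_matrix();t=np.ravel(c['tvec'])
    else:
        T=np.array(c['T_tool_cam']);st=st or ctrl.read_state()
        W=np.eye(4);W[:3,:3]=R.from_rotvec(st['ee_rot']).as_matrix();W[:3,3]=st['tcp_pos']
        M=np.linalg.inv(W@T);Rw=M[:3,:3];t=M[:3,3]
    return c,Rw,t
def ray(C,u,v):
    c,Rw,t=C
    p=np.array([(u-c['cx'])/c['fx'],(v-c['cy'])/c['fy']]);q=p.copy()
    for _ in range(20): q=p/(1+c['k1']*(q@q))
    return -Rw.T@t, Rw.T@np.array([q[0],q[1],1])
def onz(C,u,v,z):
    o,d=ray(C,u,v);return o+d*(z-o[2])/d[2]
def proj(C,P):
    c,Rw,t=C;X=Rw@np.array(P)+t;q=X[:2]/X[2];q=q*(1+c['k1']*(q@q))
    return np.array([c['fx']*q[0]+c['cx'],c['fy']*q[1]+c['cy']])
def snap(n,f):
    st=ctrl.read_state();im=np.ascontiguousarray(ctrl.snapshot(n)[:,:,::-1]);cv2.imwrite('pics/'+f,im);return cam(n,st),im
E
python3 - <<'E'
from h import *
for n in('top','side','wrist'):
    C,im=snap(n,n+'1.png');print(n,-C[1].T@C[2],C[1][2])
a=cv2.imread('pics/top1.png');b=cv2.imread('pics/side1.png')
s=ctrl.read_state();print(s)
E
```

```text
top [ 0.45588615 -0.08064604  0.99343949] [ 0.10274124 -0.01810803 -0.99454328]
side [-0.0212304  -0.66184817  0.84102392] [ 0.51754114  0.54639061 -0.65848953]
wrist [0.10234375 0.596305   0.3735764 ] [ 0.28161381 -0.08662869 -0.9556093 ]
{'time': 0.15, 'joint_pos': array([ 1.27599554e+00,  3.14088385e-01, -4.78469296e-02,  1.21017719e+00,
        2.65066917e-05,  1.57082161e+00]), 'joint_velocities': array([-3.50102345e-05, -1.77499663e-03,  3.49369095e-03, -5.21927487e-05,
        3.10790554e-05, -1.18886100e-03]), 'tau': array([-2.39387400e-04, -5.40042830e+01,  3.40060794e+01,  1.32616342e-02,
        1.54457388e-05, -3.56247448e-06]), 'tcp_pos': array([0.17419497, 0.57370303, 0.23061882]), 'ee_rot': array([-4.61403930e-01, -3.10730229e+00,  2.03877297e-03]), 'wrist_force': array([ 0.86513432, -0.42405186, -0.04425566]), 'moment': array([0.04234383, 0.026044  , 0.01566675]), 'finger_force': 0.0, 'finger_gap': 0.08568712414037191}
```

View pics/top1.png

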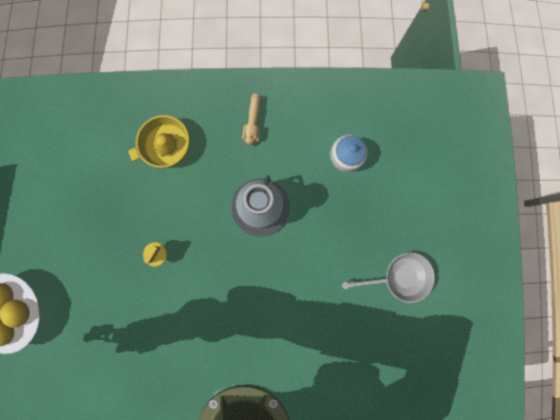

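View pics/side1.png

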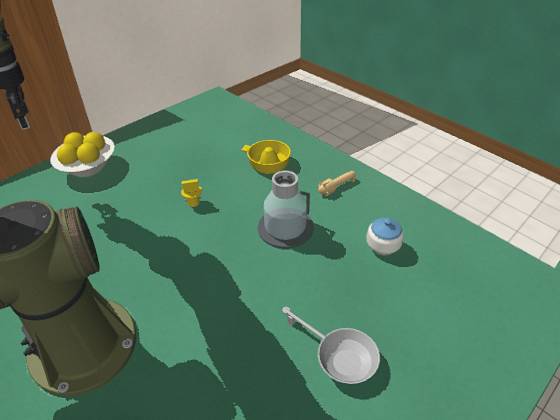

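The top view shows the stopper at about (155,254), with its bar diagonal, and the carafe mouth at about (259,199). The juicer is at (163,142), reamer (252,120), sugar bowl (350,152) and sieve (410,277). The side view shows the stopper at (192,192) and the carafe mouth at (286,180).

```bash
python3 - <<'E'
from h import *
C=cam('top');im=cv2.imread('pics/top1.png');hsv=cv2.cvtColor(im,cv2.COLOR_BGR2HSV)
m=cv2.inRange(hsv,(18,120,60),(35,255,255));n,l,s,c=cv2.connectedComponentsWithStats(m)
for i in range(1,n):
    if s[i,4]>60: print(s[i],c[i])
print('stopper',onz(C,155,254.5,.0455),'rim',onz(C,259,198,.17))
S=cam('side');
print('side px of stopper top, rim',proj(S,onz(C,155,254.5,.0455)),proj(S,onz(C,259,198,.17)))
a=cv2.resize(im[225:285,125:185],None,fx=6,fy=6,interpolation=cv2.INTER_CUBIC)
b=cv2.resize(im[165:245,220:300],None,fx=4.5,fy=4.5,interpolation=cv2.INTER_CUBIC)
cv2.imwrite('pics/c.png',np.hstack([a,b]))
E
```

```text
[ 129  116   60   51 2269] [161.19479947 141.70780079]
[143 243  24  23 422] [154.28436019 254.01658768]
[   0  284   28   61 1022] [  9.67123288 313.95890411]
stopper [0.44781726 0.20876918 0.0455    ] rim [ 0.56681454 -0.05202177  0.17      ]
side px of stopper top, rim [191.70929829 190.91395747] [286.43946565 178.56603937]
```

View pics/c.png

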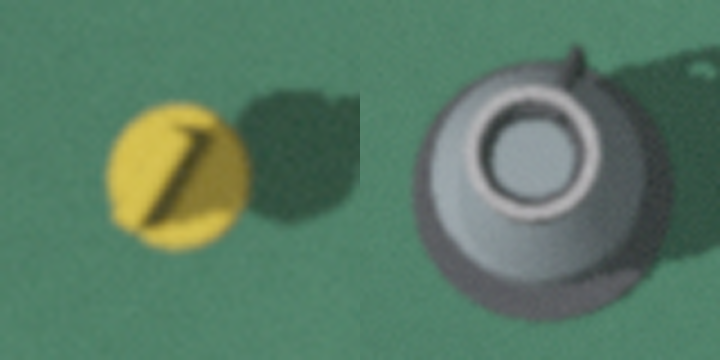

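```bash
cat >> h.py <<'E'
def rel(pos,yaw):
    "slide, angular of target pose (tool down, tool x at yaw deg) from the present"
    s=ctrl.read_state();A=R.from_rotvec(s['ee_rot']);y=np.radians(yaw)
    x=np.array([np.cos(y),np.sin(y),0]);z=np.array([0,0,-1.]);B=R.from_matrix(np.c_[x,np.cross(z,x),z])
    X=A.as_matrix()[:,0]
    print('t',s['time'],'yaw now',np.degrees(np.arctan2(X[1],X[0])),'j',s['joint_pos'].round(3))
    print('slide',(A.inv().apply(np.array(pos)-s['tcp_pos'])).round(4),'ang',np.degrees((A.inv()*B).as_rotvec()).round(2))
E
python3 - <<'E'
from h import *
print(ctrl.camera_info('wrist'))
s=ctrl.read_state();print(R.from_rotvec(s['ee_rot']).as_matrix().round(3))
for y in (-36,144,0,-90,90): rel([.448,.209,.20],y)
rel([.565,-.0515,.26],-90)
E
```

```text
{'fx': 364.941944635424, 'fy': 364.941944635424, 'cx': 278.71947185796904, 'cy': 210.69150223519983, 'k1': -0.06258962185879359, 'T_tool_cam': array([[ 8.63902376e-04, -9.55614839e-01, -2.94617606e-01,
         7.53281813e-02],
       [ 9.99999621e-01,  7.93224262e-04,  3.59398663e-04,
         6.02305152e-04],
       [-1.09748863e-04, -2.94617805e-01,  9.55615162e-01,
        -1.43043472e-01],
       [ 0.00000000e+00,  0.00000000e+00,  0.00000000e+00,
         1.00000000e+00]])}
[[-0.957  0.291 -0.   ]
 [ 0.291  0.957 -0.001]
 [ 0.    -0.001 -1.   ]]
t 0.15 yaw now 163.10770869741017 j [ 1.276  0.314 -0.048  1.21   0.     1.571]
slide [-0.368  -0.2694  0.031 ] ang [-2.0000e-02 -1.1000e-01 -1.6089e+02]
t 0.15 yaw now 163.10770869741017 j [ 1.276  0.314 -0.048  1.21   0.     1.571]
slide [-0.368  -0.2694  0.031 ] ang [-7.000e-02  1.000e-02  1.911e+01]
t 0.15 yaw now 163.10770869741017 j [ 1.276  0.314 -0.048  1.21   0.     1.571]
slide [-0.368  -0.2694  0.031 ] ang [-2.0000e-02  1.1000e-01  1.6311e+02]
t 0.15 yaw now 163.10770869741017 j [ 1.276  0.314 -0.048  1.21   0.     1.571]
slide [-0.368  -0.2694  0.031 ] ang [-5.0000e-02 -7.0000e-02 -1.0689e+02]
t 0.15 yaw now 163.10770869741017 j [ 1.276  0.314 -0.048  1.21   0.     1.571]
slide [-0.368  -0.2694  0.031 ] ang [-7.000e-02  5.000e-02  7.311e+01]
t 0.15 yaw now 163.10770869741017 j [ 1.276  0.314 -0.048  1.21   0.     1.571]
slide [-0.5556 -0.4847 -0.0288] ang [-5.0000e-02 -7.0000e-02 -1.0689e+02]
```

```bash
python3 -m handwheel '{"jaw":[-1,-1,-1,-1,-1,-1,-1,-1],"slide":[[-0.02,-0.015,-0.001],[-0.06,-0.046,-0.003],[-0.1,-0.077,-0.005],[-0.139,-0.107,-0.007],[-0.178,-0.137,-0.009],[-0.217,-0.167,-0.011],[-0.256,-0.197,-0.012],[-0.296,-0.227,-0.013]],"angular":[[0,0,0],[0,0,0],[0,0,0],[0,0,0],[0,0,0],[0,0,0],[0,0,0],[0,0,0]]}'
python3 -m handwheel '{"jaw":[-1,-1,-1,-1,-1,-1,-1,-1],"slide":[[-0.039,-0.03,-0.001],[-0.078,-0.06,-0.002],[-0.117,-0.09,-0.003],[-0.156,-0.12,-0.004],[-0.195,-0.15,-0.005],[-0.234,-0.18,-0.006],[-0.273,-0.21,-0.007],[-0.3,-0.23,-0.007]],"angular":[[0,0,0],[0,0,0],[0,0,0],[0,0,0],[0,0,0],[0,0,0],[0,0,0],[0,0,0]]}'
python3 -m handwheel '{"jaw":[-1,-1,-1],"slide":[[-0.03,-0.022,0],[-0.035,-0.027,0],[-0.035,-0.027,0]],"angular":[[0,0,0],[0,0,0],[0,0,0]]}'
python3 - <<'E'
from h import *
C,im=snap('wrist','w2.png')
rel([.637,-.0735,.25],163)
u,v=proj(C,[.565,-.0515,.165]);print(u,v)
u=int(u);v=int(v);k=im[max(v-65,0):v+65,max(u-65,0):u+65];
k=cv2.normalize(k,None,0,255,cv2.NORM_MINMAX)
cv2.imwrite('pics/c2.png',np.hstack([cv2.resize(im,(560,420)),cv2.resize(k,(240,420) if 0 else (235,235),interpolation=cv2.INTER_CUBIC) if 0 else cv2.copyMakeBorder(cv2.resize(k,(240,240),interpolation=cv2.INTER_CUBIC),0,180,0,0,cv2.BORDER_CONSTANT)]))
E
```

```text
time: 0.95
tcp_pos: [0.3922, 0.2691, 0.2444]
ee_rot: [0.461, 3.107, 0.0]
wrist_force: [1.2, 0.9, 0.0]
finger_gap: 0.0855
finger_force: 0.0
time: 1.75
tcp_pos: [0.6131, -0.0393, 0.2509]
ee_rot: [0.465, 3.107, -0.001]
wrist_force: [-1.1, 0.6, 0.3]
finger_gap: 0.0853
finger_force: 0.0
time: 2.05
tcp_pos: [0.6374, -0.0733, 0.2504]
ee_rot: [-0.464, -3.106, -0.0]
wrist_force: [-0.3, 0.1, -0.2]
finger_gap: 0.0853
finger_force: 0.0
t 2.1 yaw now 163.0720208065313 j [-0.113  0.388  0.102  1.286  0.     0.182]
slide [-0.0004 -0.0012  0.0007] ang [ 0.01 -0.09  0.07]
277.20827700181746 98.52127399522124
```

View pics/c2.png

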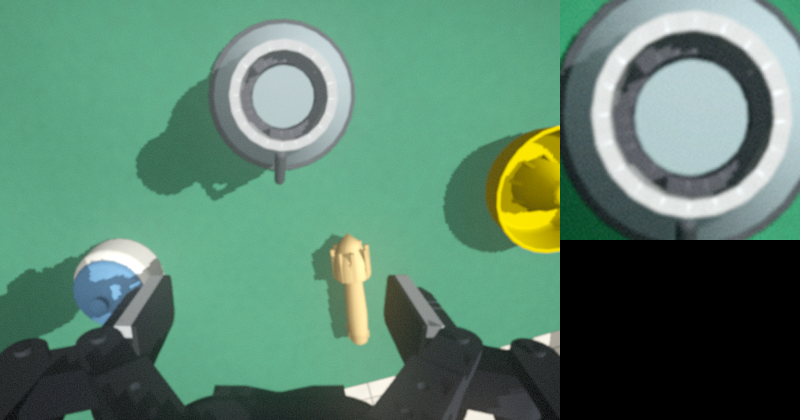

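The wrist view shows the neck at about (282,96), bright rim and dark ledge with faint darker patches; the handle points down the picture, the sugar bowl is at left and the juicer at right. Next I'll measure the rim centre and unwrap the ledge by angle.

```bash
python3 - <<'E'
from h import *
im=cv2.imread('pics/w2.png');C=cam('wrist')
g=cv2.cvtColor(im,cv2.COLOR_BGR2GRAY);hsv=cv2.cvtColor(im,cv2.COLOR_BGR2HSV)
m=((g>185)&(hsv[:,:,1]<40)).astype(np.uint8)*255;m[:,:215]=0;m[:,350:]=0;m[170:]=0
cs,_=cv2.findContours(m,cv2.RETR_EXTERNAL,cv2.CHAIN_APPROX_NONE);c=max(cs,key=cv2.contourArea);e=cv2.fitEllipse(cv2.convexHull(c));print(e)
P=onz(C,*e[0],.17);print('rim',P, 'dia',[d/C[0]['fx']*np.linalg.norm(P-(-C[1].T@C[2]))for d in e[1]])
rows=[]
th=np.radians(np.arange(0,360,1))
for z,rs in((.17,(27,29)),(.16,np.arange(20,26,.25))):
  for r in rs:
    q=np.array([proj(C,P+[r/1000*np.cos(t),r/1000*np.sin(t),z-.17]) for t in th],np.float32)
    rows.append(cv2.remap(im,q[None,:,0],q[None,:,1],cv2.INTER_CUBIC)[0])
U=np.array(rows);G=cv2.cvtColor(U,cv2.COLOR_BGR2GRAY)[2:]
G=cv2.resize(G,(720,360),interpolation=cv2.INTER_CUBIC);G=cv2.createCLAHE(3).apply(cv2.normalize(G,None,0,255,cv2.NORM_MINMAX,dtype=cv2.CV_8U))
for a in range(0,360,30): cv2.putText(G,str(a),(a*2,12),0,.4,255,1)
cv2.imwrite('pics/p.png',G)
E
```

```text
((289.2875061035156, 88.84135437011719), (120.9908218383789, 126.48705291748047), 175.6430206298828)
rim [ 0.56132236 -0.04205015  0.17      ] dia [np.float64(0.07426864010799551), np.float64(0.07764242996876239)]
```

View pics/p.png

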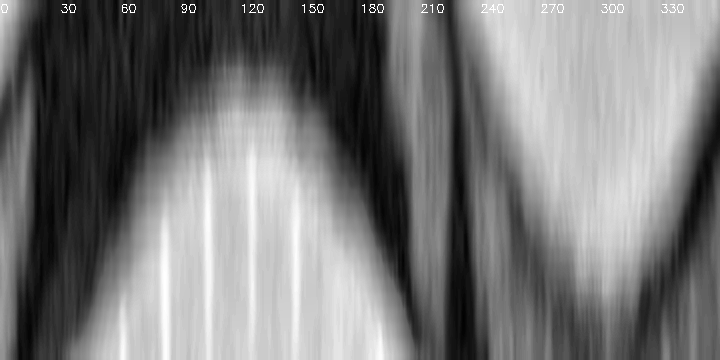

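The ellipse ran into the carafe body (126 px where about 104 px is expected). I'll fit the inner bore edge instead, casting from the view centre outward.

```bash
python3 - <<'E'
from h import *
im=cv2.imread('pics/w2.png');C=cam('wrist')
g=cv2.GaussianBlur(cv2.cvtColor(im,cv2.COLOR_BGR2GRAY),(3,3),0).astype(np.float32)
P=np.array([.565,-.0515,.17]);t=np.radians(np.arange(0,360,3))
def prof(P,r): 
    q=np.array([[proj(C,P+[a*np.cos(x),a*np.sin(x),0]) for a in r] for x in t],np.float32)
    return cv2.remap(g,q[...,0],q[...,1],cv2.INTER_LINEAR)
for k in range(5):
    out=[]
    r=np.arange(.022,.030,.0002);d=np.diff(prof(P,r),axis=1);i=d.argmax(1);rr=r[i]+.0001
    ok=d.max(1)>3
    A=np.c_[np.cos(t),np.sin(t),np.ones_like(t)][ok];b=rr[ok]
    s=np.linalg.lstsq(A,b,rcond=None)[0];w=abs(A@s-b)<.0015;s=np.linalg.lstsq(A[w],b[w],rcond=None)[0]
    P=P+[s[0],s[1],0]
print('rim',P,'bore r',s[2],w.sum())
th=np.radians(np.arange(0,360,1));rs=np.arange(18,30,.25)
q=np.array([[proj(C,P+[a/1e3*np.cos(x),a/1e3*np.sin(x),-.01]) for x in th] for a in rs],np.float32)
U=cv2.remap(cv2.cvtColor(im,cv2.COLOR_BGR2GRAY),q[...,0],q[...,1],cv2.INTER_CUBIC)
U=np.clip((U.astype(float)-20)*2.0,0,255).astype(np.uint8)
G=cv2.resize(U,(720,384),interpolation=cv2.INTER_CUBIC)
for a in range(0,360,30): cv2.putText(G,str(a),(a*2,12),0,.4,0,1)
cv2.imwrite('pics/p2.png',G)
E
```

```text
rim [ 0.5641519  -0.04652621  0.17      ] bore r 0.025709769485115413 119
```

View pics/p2.png

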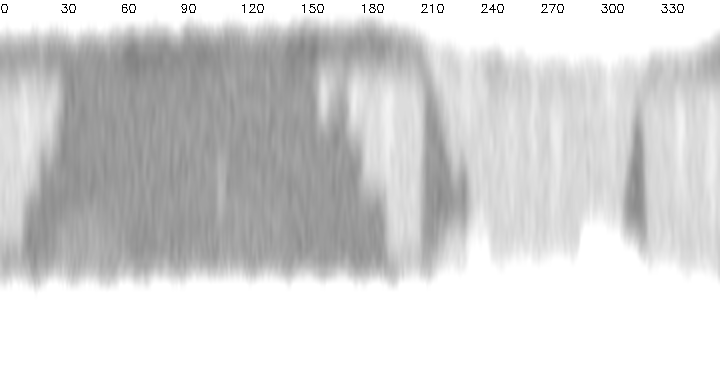

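The fitted bore radius of 25.7 mm agrees with the given 26. In the unwrapped ledge, two shadowed gaps show at about 206–239° and 286–318° (world angle), so their centres are about 222° and 302°, 80° apart. By the given layout the counter-clockwise one of an 80° pair is crossed, so the good entries are at about 222° and 42°. I'll confirm this by feel. Now to the stopper.

```bash
python3 - <<'E'
from h import *
rel([.448,.209,.18],144)
E
```

```text
t 2.1 yaw now 163.0720208065313 j [-0.113  0.388  0.102  1.286  0.     0.182]
slide [0.2625 0.214  0.0711] ang [-0.   -0.09 19.07]
```

```bash
python3 -m handwheel '{"jaw":[-1,-1,-1,-1,-1,-1,-1,-1],"slide":[[0.025,0.02,0],[0.063,0.051,0],[0.101,0.082,0.005],[0.139,0.113,0.02],[0.177,0.144,0.035],[0.215,0.175,0.05],[0.25,0.204,0.065],[0.2625,0.214,0.071]],"angular":[[0,0,2],[0,0,5],[0,0,8],[0,0,11],[0,0,14],[0,0,17],[0,0,19],[0,0,19]]}'
python3 -m handwheel '{"jaw":[-1,-1],"slide":[[0,0,0],[0,0,0]],"angular":[[0,0,0],[0,0,0]]}'
python3 - <<'E'
from h import *
C,im=snap('wrist','w3.png')
rel([.448,.209,.18],144)
for z in(.08,.0455): print(proj(C,[.448,.209,z]))
E
```

```text
time: 2.9
tcp_pos: [0.4437, 0.2117, 0.1793]
ee_rot: [-0.96, -2.989, 0.0]
wrist_force: [0.2, -0.3, 1.1]
finger_gap: 0.0851
finger_force: 0.0
time: 3.1
tcp_pos: [0.4476, 0.2093, 0.1807]
ee_rot: [0.964, 2.989, 0.0]
wrist_force: [0.7, -0.0, -0.3]
finger_gap: 0.0851
finger_force: 0.0
t 3.15 yaw now 144.16838907884275 j [ 0.436  0.144 -0.381  1.046 -0.     1.061]
slide [ 0.0004 -0.0001  0.001 ] ang [0.04 0.05 0.17]
[277.79572145 211.77407421]
[277.89013483 198.76612381]
```

View pics/w3.png

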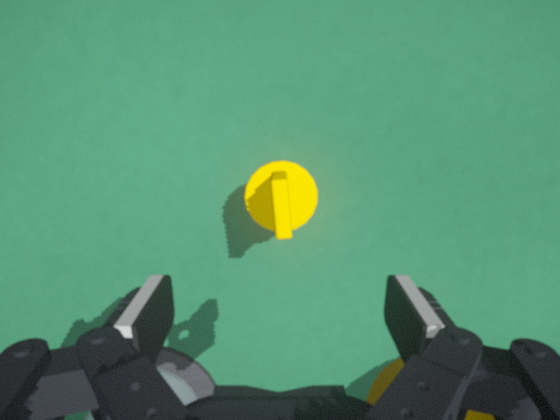

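The wrist view shows the cover disc around (281.5,196) and the bar's top running from about (280,180) to (285,237). I'll measure it.

```bash
python3 - <<'E'
from h import *
C=cam('wrist');im=cv2.imread('pics/w3.png');hsv=cv2.cvtColor(im,cv2.COLOR_BGR2HSV)
k=im[150:250,235:330]
m=cv2.inRange(hsv,(18,120,60),(35,255,255));m[:150]=0;m[250:]=0;m[:,:235]=0;m[:,330:]=0
c=max(cv2.findContours(m,0,1)[0],key=cv2.contourArea)[:,0,:]
up=c[c[:,1]<222];e=cv2.fitEllipse(up.astype(np.float32).reshape(-1,1,2));P=onz(C,*e[0],.0455);print(e,P,e[1][0]/C[0]['fx']*(-C[1].T@C[2]-P)[2])
v=hsv[:,:,2].astype(int)
for r in range(170,242,6): print(r,v[r,264:302:2])
E
```

```text
((280.64404296875, 195.95599365234375), (70.3681640625, 72.58008575439453), 82.12312316894531) [0.44832318 0.21163884 0.0455    ] 0.05369108981501502
170 [250 249 250 249 247 243 240 236 236 231 235 247 251 249 250 250 251 251
 252]
176 [250 249 240 197 174 188 191 193 194 195 197 218 248 250 251 251 250 251
 250]
182 [189 177 178 183 232 248 249 249 250 250 252 247 244 251 251 252 251 251
 251]
188 [176 181 179 168 220 246 247 248 249 251 250 247 245 251 250 250 251 251
 251]
194 [179 178 180 174 200 241 247 249 249 250 250 251 240 248 250 251 250 251
 250]
200 [177 178 180 176 187 236 247 248 249 249 252 251 243 248 250 251 250 250
 251]
206 [179 178 178 179 174 223 247 249 249 250 251 252 246 243 249 250 250 251
 250]
212 [176 176 177 178 174 210 244 248 249 250 251 252 248 244 249 249 249 249
 249]
218 [174 176 177 175 171 189 239 247 248 250 250 251 250 239 248 248 249 249
 249]
224 [174 176 175 173 177 176 229 247 248 248 249 250 250 242 246 248 249 249
 242]
230 [115 116 120 134 149 156 217 246 247 249 249 250 250 242 186 177 173 169
 169]
236 [120 115 114 117 136 159 195 241 247 248 248 247 249 238 184 172 170 171
 170]
```

```bash
python3 - <<'E'
from h import *
C=cam('wrist')
a=onz(C,279.6,179,.08);b=onz(C,284.3,240,.08);print(a,b,np.linalg.norm(a-b),(a+b)/2);d=a-b
y=np.degrees(np.arctan2(d[1],d[0]));print(y)
p=.5*((a+b)/2)+.5*np.array([.4483,.2116,.0]);p[2]=.052;rel(p,y)
E
```

```text
[0.4306447  0.22321774 0.08      ] [0.46884537 0.19988256 0.08      ] 0.04476406779620899 [0.44974504 0.21155015 0.08      ]
148.58101077458068
t 3.15 yaw now 144.16838907884275 j [ 0.436  0.144 -0.381  1.046 -0.     1.061]
slide [0.0012 0.0025 0.129 ] ang [ 0.04  0.05 -4.41]
```

```bash
python3 -m handwheel '{"jaw":[-1,-1,-1,-1,-1,1,1,1],"slide":[[0.001,0.002,0.03],[0.001,0.0025,0.07],[0.001,0.0025,0.105],[0.001,0.0025,0.125],[0.001,0.0025,0.129],[0.001,0.0025,0.129],[0.001,0.0025,0.129],[0.001,0.0025,0.129]],"angular":[[0,0,-2],[0,0,-4],[0,0,-4.4],[0,0,-4.4],[0,0,-4.4],[0,0,-4.4],[0,0,-4.4],[0,0,-4.4]]}'
python3 -m handwheel '{"jaw":[1,1,1,1,1],"slide":[[0,0,0],[0,0,0],[0,0,0],[0,0,0],[0,0,0]],"angular":[[0,0,0],[0,0,0],[0,0,0],[0,0,0],[0,0,0]]}'
```

```text
time: 3.95
tcp_pos: [0.4505, 0.2117, 0.0528]
ee_rot: [0.853, 3.022, 0.003]
wrist_force: [-0.0, 0.3, 0.1]
finger_gap: 0.0441
finger_force: 0.0
time: 4.45
tcp_pos: [0.4496, 0.2116, 0.052]
ee_rot: [0.852, 3.023, 0.001]
wrist_force: [-0.5, -0.6, 6.2]
finger_gap: 0.011
finger_force: 61.7
```

```bash
python3 -m handwheel '{"jaw":[1,1,1,1,1,1,1],"slide":[[0,0,-0.015],[0,0,-0.05],[0,0,-0.095],[0,0,-0.14],[0,0,-0.185],[0,0,-0.213],[0,0,-0.218]],"angular":[[0,0,0],[0,0,0],[0,0,0],[0,0,0],[0,0,0],[0,0,0],[0,0,0]]}'
python3 - <<'E'
from h import *
rel([.5642,-.0485,.27],222.5)
C,im=snap('wrist','w4.png');S,_=snap('side','s4.png')
s=ctrl.read_state();print(s['wrist_force'])
E
```

```text
time: 5.15
tcp_pos: [0.4508, 0.2122, 0.2729]
ee_rot: [0.851, 3.02, 0.006]
wrist_force: [0.5, 1.0, -1.7]
finger_gap: 0.0111
finger_force: 61.1
t 5.15 yaw now 148.51603668699664 j [ 0.44   0.102 -0.216  1.247 -0.     0.989]
slide [-0.2329 -0.1631  0.0028] ang [  0.12   0.34 -73.98]
[-0.70147472 -0.49347749 -2.18215829]
```

View pics/w4.png

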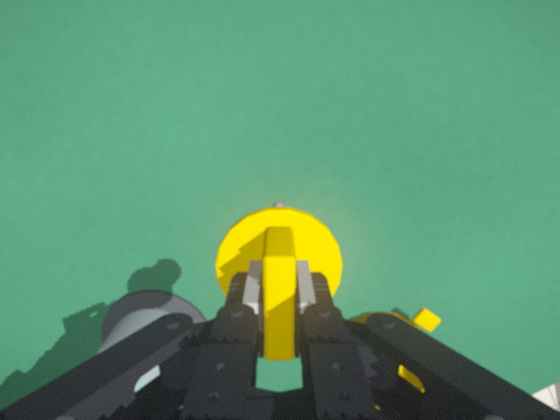

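The stopper is held square: the disc is centred at column 279, and the bar is straight between the pads with one lug visible at (279,205). I'll look at the neck again from another yaw to cancel the camera offset.

```bash
python3 - <<'E'
from h import *
C=cam('wrist');s=ctrl.read_state();z=s['tcp_pos'][2]
a=onz(C,280,228,z+.028);b=onz(C,280.5,360,z+.028);A=R.from_rotvec(s['ee_rot']);print((A.inv().apply((a+b)/2-s['tcp_pos'])),np.linalg.norm(a-b))
rel([.5875,.023,.265],252)
E
```

```text
[ 0.0071237   0.00118214 -0.02800291] 0.053662707048799545
t 5.25 yaw now 148.5154431488179 j [ 0.44   0.104 -0.221  1.244 -0.     0.989]
slide [-0.2162 -0.0886  0.0044] ang [ 0.0000e+00  6.0000e-02 -1.0348e+02]
```

```bash
python3 -m handwheel '{"jaw":[1,1,1,1,1,1,1,1],"slide":[[-0.012,-0.005,0],[-0.036,-0.015,0],[-0.062,-0.025,0],[-0.09,-0.037,0],[-0.12,-0.049,0],[-0.15,-0.061,0],[-0.18,-0.074,0],[-0.2,-0.082,0]],"angular":[[0,0,-5],[0,0,-13],[0,0,-21],[0,0,-29],[0,0,-37],[0,0,-45],[0,0,-53],[0,0,-61]]}'
python3 - <<'E'
from h import *
rel([.5875,.023,.265],252)
E
```

```text
time: 6.05
tcp_pos: [0.5764, 0.035, 0.266]
ee_rot: [0.806, -3.032, -0.001]
wrist_force: [0.0, 0.2, -0.8]
finger_gap: 0.0109
finger_force: 60.8
t 6.05 yaw now -150.23512933011463 j [ 6.100e-02  2.640e-01 -3.500e-02  1.277e+00 -1.000e-03 -4.590e-01]
slide [-0.0037 -0.0159  0.0009] ang [  0.18  -0.2  -42.24]
```

```bash
python3 -m handwheel '{"jaw":[1,1,1,1,1,1,1,1],"slide":[[0,-0.005,0],[0,-0.012,0],[0,-0.017,0],[0,-0.017,0],[0,-0.017,0],[0,-0.017,0],[0,-0.017,0],[0,-0.017,0]],"angular":[[0,0,-8],[0,0,-16],[0,0,-24],[0,0,-32],[0,0,-39],[0,0,-42],[0,0,-42],[0,0,-42]]}'
cat > rim.py <<'E'
from h import *
def rim(C,im,P):
    g=cv2.GaussianBlur(cv2.cvtColor(im,cv2.COLOR_BGR2GRAY),(3,3),0).astype(np.float32);P=np.array(P,float)
    t=np.radians(np.arange(0,360,3));r=np.arange(.022,.030,.0002)
    for k in range(5):
        q=np.array([[proj(C,P+[a*np.cos(x),a*np.sin(x),0]) for a in r] for x in t],np.float32)
        d=np.diff(cv2.remap(g,q[...,0],q[...,1],cv2.INTER_LINEAR),axis=1);i=d.argmax(1);ok=d.max(1)>3
        A=np.c_[np.cos(t),np.sin(t),np.ones_like(t)][ok];b=(r[i]+.0001)[ok]
        s=np.linalg.lstsq(A,b,rcond=None)[0];w=abs(A@s-b)<.0015;s=np.linalg.lstsq(A[w],b[w],rcond=None)[0];P=P+[s[0],s[1],0]
    return P,s[2],w.sum()
E
python3 - <<'E'
from rim import *
C,im=snap('wrist','w5.png');rel([.5875,.023,.265],252)
P,r,n=rim(C,im,[.564,-.048,.17]);print(P,r,n)
P1=np.array([.56415,-.04653])
M=np.zeros((4,4))
for k,(y,p) in enumerate(((163.07,P1),(252,P))):
    c,s=np.cos(np.radians(y)),np.sin(np.radians(y));M[2*k:2*k+2]=np.c_[np.eye(2),[[c,s],[s,-c]]]
print(np.linalg.solve(M,np.r_[P1,P[:2]]))
th=np.radians(np.arange(0,360,1));rs=np.arange(18,30,.25)
q=np.array([[proj(C,P+[a/1e3*np.cos(x),a/1e3*np.sin(x),-.01]) for x in th] for a in rs],np.float32)
U=cv2.remap(cv2.cvtColor(im,cv2.COLOR_BGR2GRAY),q[...,0],q[...,1],cv2.INTER_CUBIC)
U=np.clip((U.astype(float)-20)*2.0,0,255).astype(np.uint8);G=cv2.resize(U,(560,300),interpolation=cv2.INTER_CUBIC)
for a in range(0,360,30): cv2.putText(G,str(a),(int(a*560/360),12),0,.4,0,1)
cv2.imwrite('pics/p5.png',np.vstack([im[:300],cv2.cvtColor(G,cv2.COLOR_GRAY2BGR)]))
E
```

```text
time: 6.85
tcp_pos: [0.5843, 0.0221, 0.2673]
ee_rot: [1.832, -2.549, -0.003]
wrist_force: [0.0, -0.8, -1.1]
finger_gap: 0.0109
finger_force: 60.8
t 6.9 yaw now -108.5519550264668 j [ 0.038  0.276 -0.015  1.282 -0.    -1.209]
slide [-0.0018 -0.0026  0.0027] ang [ 0.13 -0.05 -0.55]
[ 0.5650413  -0.04805684  0.17      ] 0.025779999999999983 120
[ 5.65373463e-01 -4.68393679e-02  1.26052864e-03 -6.03159810e-05]
```

View pics/p5.png

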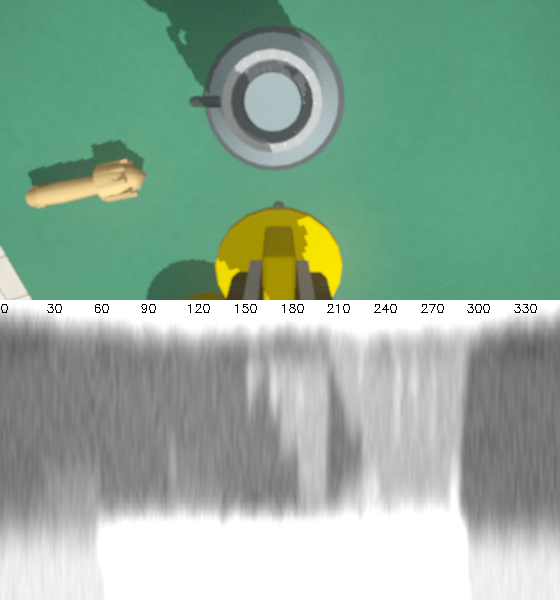

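The second view again shows the gap at about 207–238°, and a faint one at about 28–60°. Solving both views gives the rim at (0.5654, -0.0468) with 1.3 mm of camera offset. Next I'll move above the neck with the lugs at 222.5°.

```bash
python3 - <<'E'
from h import *
C=cam('wrist');s=ctrl.read_state();A=R.from_rotvec(s['ee_rot'])
for x in(.0275,.029,.0305): print(proj(C,s['tcp_pos']+A.apply([x-.00126,0,.0065])))
rel([.5654,-.0468,.235],222.5)
E
```

```text
[278.31195495 215.68441639]
[278.31381876 212.3609873 ]
[278.31569739 209.01869412]
t 6.9 yaw now -108.5519550264668 j [ 0.038  0.276 -0.015  1.282 -0.    -1.209]
slide [ 0.0714 -0.0039  0.0328] ang [ 0.11 -0.08 28.95]
```

```bash
python3 -m handwheel '{"jaw":[1,1,1,1,1,1,1,1],"slide":[[0.01,0,0],[0.03,-0.002,0],[0.05,-0.003,0.005],[0.065,-0.004,0.015],[0.0714,-0.004,0.025],[0.0714,-0.004,0.03],[0.0714,-0.004,0.03],[0.0714,-0.004,0.03]],"angular":[[0,0,6],[0,0,13],[0,0,20],[0,0,26],[0,0,29],[0,0,29],[0,0,29],[0,0,29]]}'
python3 - <<'E'
from h import *
rel([.5654,-.0468,.235],222.5)
E
```

```text
time: 7.7
tcp_pos: [0.5665, -0.0464, 0.2394]
ee_rot: [-1.141, 2.927, 0.0]
wrist_force: [-0.4, -0.3, -1.5]
finger_gap: 0.0107
finger_force: 60.8
t 7.7 yaw now -137.42213233896922 j [-0.082  0.251 -0.112  1.208  0.    -0.825]
slide [0.0011 0.0005 0.0044] ang [0.01 0.01 0.08]
```

```bash
python3 -m handwheel '{"jaw":[1,1,1,1,1,1,1,1],"slide":[[0.0005,0,0.003],[0.001,0.0005,0.007],[0.001,0.0005,0.011],[0.001,0.0005,0.015],[0.001,0.0005,0.019],[0.001,0.0005,0.023],[0.001,0.0005,0.026],[0.001,0.0005,0.026]],"angular":[[0,0,0],[0,0,0],[0,0,0],[0,0,0],[0,0,0],[0,0,0],[0,0,0],[0,0,0]]}'
python3 - <<'E'
from h import *
rel([.5654,-.0468,.201],222.5)
E
```

```text
time: 8.5
tcp_pos: [0.565, -0.0472, 0.2127]
ee_rot: [1.139, -2.927, -0.001]
wrist_force: [0.4, -0.0, -1.2]
finger_gap: 0.0109
finger_force: 60.8
t 8.5 yaw now -137.49033309262077 j [-0.083  0.26  -0.161  1.15  -0.    -0.825]
slide [-0.0006 -0.      0.0117] ang [ 0.04 -0.04  0.01]
```

```bash
python3 -m handwheel '{"jaw":[1,1,1,1,1,1],"slide":[[-0.0005,0,0.003],[-0.0005,0,0.006],[-0.0005,0,0.009],[-0.0005,0,0.0115],[-0.0005,0,0.0115],[-0.0005,0,0.0115]],"angular":[[0,0,0],[0,0,0],[0,0,0],[0,0,0],[0,0,0],[0,0,0]]}'
python3 -m handwheel '{"jaw":[1,1,1,1],"slide":[[0,0,0.001],[0,0,0.002],[0,0,0.003],[0,0,0.003]],"angular":[[0,0,0],[0,0,0],[0,0,0],[0,0,0]]}'
```

```text
time: 9.1
tcp_pos: [0.5656, -0.0468, 0.2018]
ee_rot: [1.139, -2.928, -0.0]
wrist_force: [0.9, 0.3, -2.0]
finger_gap: 0.0107
finger_force: 60.8
time: 9.5
tcp_pos: [0.5656, -0.0469, 0.1987]
ee_rot: [1.139, -2.928, -0.0]
wrist_force: [0.5, -0.3, -1.5]
finger_gap: 0.0107
finger_force: 60.8
```

```bash
python3 -m handwheel '{"jaw":[1,1,1,1],"slide":[[0,0,0.001],[0,0,0.002],[0,0,0.003],[0,0,0.003]],"angular":[[0,0,0],[0,0,0],[0,0,0],[0,0,0]]}'
python3 -m handwheel '{"jaw":[1,1,1,1],"slide":[[0,0,0.001],[0,0,0.0025],[0,0,0.004],[0,0,0.004]],"angular":[[0,0,0],[0,0,0],[0,0,0],[0,0,0]]}'
```

```text
time: 9.9
tcp_pos: [0.5655, -0.0468, 0.1956]
ee_rot: [1.139, -2.928, -0.0]
wrist_force: [0.4, 0.3, -1.6]
finger_gap: 0.0113
finger_force: 60.8
time: 10.3
tcp_pos: [0.5655, -0.0468, 0.1915]
ee_rot: [1.139, -2.928, -0.0]
wrist_force: [0.1, -1.1, -1.0]
finger_gap: 0.011
finger_force: 60.8
```

It has sunk in freely, so the lugs are in an entry. I'll go down the last few millimetres to the floor.

```bash
python3 -m handwheel '{"jaw":[1,1,1,1],"slide":[[0,0,0.001],[0,0,0.002],[0,0,0.003],[0,0,0.003]],"angular":[[0,0,0],[0,0,0],[0,0,0],[0,0,0]]}'
python3 - <<'E'
from h import *
s=ctrl.read_state();print(s['tcp_pos'],s['wrist_force'],s['moment'])
E
```

```text
time: 10.7
tcp_pos: [0.5656, -0.0468, 0.1886]
ee_rot: [1.139, -2.928, -0.0]
wrist_force: [-0.2, 0.6, -0.0]
finger_gap: 0.0109
finger_force: 60.8
[ 0.56555495 -0.0468227   0.18861347] [-0.21004863  0.55186391 -0.03966118] [-0.01054908  0.01548832 -0.03885502]
```

```bash
python3 -m handwheel '{"jaw":[1,1,1,1,1,1],"slide":[[0,0,0],[0,0,0],[0,0,0],[0,0,0.0002],[0,0,0.0004],[0,0,0.0004]],"angular":[[0,0,4],[0,0,8],[0,0,12],[0,0,16],[0,0,19],[0,0,19]]}'
python3 - <<'E'
from h import *
s=ctrl.read_state();print(s['tcp_pos'],s['wrist_force'],s['moment'])
rel(s['tcp_pos'],222.5)
E
```

```text
time: 11.3
tcp_pos: [0.5657, -0.0469, 0.1884]
ee_rot: [0.64, -3.076, 0.0]
wrist_force: [0.2, 0.2, -2.0]
finger_gap: 0.0111
finger_force: 60.7
[ 0.56566805 -0.046856    0.18835198] [ 0.18186131  0.23984909 -2.02197589] [ 0.02067595 -0.08708457  0.02844038]
t 11.3 yaw now -156.49787330145398 j [-0.083  0.273 -0.2    1.097 -0.    -0.493]
slide [0. 0. 0.] ang [ -0.  -0. -19.]
```

```bash
python3 -m handwheel '{"jaw":[1,1,1,1],"slide":[[0,0,0.0004],[0,0,0.0008],[0,0,0.001],[0,0,0.001]],"angular":[[0,0,3],[0,0,6],[0,0,8],[0,0,8]]}'
python3 - <<'E'
from h import *
s=ctrl.read_state();print(s['tcp_pos'],s['wrist_force'],s['moment'])
E
```

```text
time: 11.7
tcp_pos: [0.5656, -0.0468, 0.1874]
ee_rot: [0.426, -3.113, 0.0]
wrist_force: [0.1, 0.8, -2.0]
finger_gap: 0.0108
finger_force: 60.8
[ 0.56562474 -0.0468478   0.18735143] [ 0.13224708  0.77150636 -2.01901727] [-0.10219746 -0.02039899  0.00133226]
```

No torque at 27° and it is going down, so this is a good entry. I'll keep screwing along the thread.

```bash
python3 -m handwheel '{"jaw":[1,1,1,1,1,1,1],"slide":[[0,0,0.0005],[0,0,0.001],[0,0,0.0015],[0,0,0.002],[0,0,0.0025],[0,0,0.0026],[0,0,0.0026]],"angular":[[0,0,4],[0,0,9],[0,0,14],[0,0,18],[0,0,22],[0,0,24],[0,0,24]]}'
python3 - <<'E'
from h import *
s=ctrl.read_state();print(s['tcp_pos'],s['wrist_force'],s['moment'])
E
```

```text
time: 12.4
tcp_pos: [0.5656, -0.0471, 0.1849]
ee_rot: [-0.23, -3.133, 0.001]
wrist_force: [-0.7, -2.1, -1.0]
finger_gap: 0.011
finger_force: 60.9
[ 0.56560853 -0.04714027  0.18489649] [-0.6634394  -2.10621915 -0.98563731] [-0.31642062  0.10070237  0.04193626]
```

```bash
python3 -m handwheel '{"jaw":[1,1,1,1],"slide":[[0,0,0.0002],[0,0,0.0002],[0,0,0.0002],[0,0,0.0002]],"angular":[[0,0,3],[0,0,5],[0,0,6],[0,0,6]]}'
python3 - <<'E'
from h import *
s=ctrl.read_state();print(s['tcp_pos'],s['wrist_force'],s['moment'])
E
```

```text
time: 12.8
tcp_pos: [0.5655, -0.0478, 0.1847]
ee_rot: [-0.395, -3.117, 0.003]
wrist_force: [-2.1, -4.9, 0.2]
finger_gap: 0.0112
finger_force: 61.0
[ 0.56545031 -0.04777795  0.18470123] [-2.11496741 -4.89260631  0.21569205] [-1.34114727  0.40541929  0.10435077]
```

```bash
python3 -m handwheel '{"jaw":[1,1,1],"slide":[[0,-0.0008,0],[0,-0.0014,0],[0,-0.0014,0]],"angular":[[0,0,0],[0,0,0],[0,0,0]]}'
python3 - <<'E'
from h import *
s=ctrl.read_state();print(s['tcp_pos'],s['wrist_force'],s['moment'])
rel(s['tcp_pos'],222.5)
E
```

```text
time: 13.1
tcp_pos: [0.5654, -0.0482, 0.1847]
ee_rot: [0.395, 3.116, 0.0]
wrist_force: [-0.5, -2.5, 0.3]
finger_gap: 0.0108
finger_force: 61.2
[ 0.5653568  -0.04817651  0.1846869 ] [-0.47260506 -2.54677961  0.30963283] [-0.82472814  0.32565291  0.10126891]
t 13.1 yaw now 165.53693205037223 j [-0.085  0.275 -0.207  1.089  0.     0.167]
slide [0. 0. 0.] ang [ 1.000e-02  1.000e-02 -5.696e+01]
```

```bash
python3 -m handwheel '{"jaw":[1,1,1],"slide":[[0,-0.0006,0],[0,-0.001,0],[0,-0.001,0]],"angular":[[0,0,1],[0,0,3],[0,0,3]]}'
python3 - <<'E'
from h import *
s=ctrl.read_state();print(s['tcp_pos'],s['wrist_force'],s['moment'])
rel(s['tcp_pos'],222.5)
E
```

```text
time: 13.4
tcp_pos: [0.5652, -0.0486, 0.1847]
ee_rot: [0.478, 3.105, 0.002]
wrist_force: [-0.5, -1.4, -1.0]
finger_gap: 0.0109
finger_force: 61.1
[ 0.56522949 -0.04859534  0.18466859] [-0.45289492 -1.44171089 -0.95239536] [-0.25685089  0.1406438   0.18980907]
t 13.4 yaw now 162.50744662227763 j [-8.600e-02  2.750e-01 -2.070e-01  1.089e+00  1.000e-03  2.190e-01]
slide [0. 0. 0.] ang [ 6.000e-02  4.000e-02 -5.999e+01]
```

The snug torque (0.19 N m, growing) and a 3.9 mm descent say it is home. Releasing now.

```bash
python3 -m handwheel '{"jaw":[-1,-1,-1,-1,-1,-1,-1,-1],"slide":[[0,0,0],[0,0,0],[0,0,0],[0,0,0],[0,0,0],[0,0,-0.01],[0,0,-0.04],[0,0,-0.08]],"angular":[[0,0,0],[0,0,0],[0,0,0],[0,0,0],[0,0,0],[0,0,0],[0,0,0],[0,0,0]]}'
python3 -m handwheel '{"jaw":[-1,-1,-1,-1],"slide":[[-0.03,0,-0.02],[-0.06,0,-0.04],[-0.06,0,-0.04],[-0.06,0,-0.04]],"angular":[[0,0,0],[0,0,0],[0,0,0],[0,0,0]]}'
python3 - <<'E'
from h import *
C,im=snap('wrist','w6.png');S,b=snap('side','s6.png')
cv2.imwrite('pics/f.png',np.vstack([cv2.resize(im,(400,300)),cv2.resize(b[140:230,220:340],(400,300),interpolation=cv2.INTER_CUBIC)]))
u=[proj(S,[.5654,-.047,z]) for z in(.17,.1715,.1775,.212)];print(u)
E
```

```text
time: 14.2
tcp_pos: [0.5637, -0.049, 0.2644]
ee_rot: [-0.477, -3.101, 0.0]
wrist_force: [0.9, 0.1, 0.3]
finger_gap: 0.0853
finger_force: 0.0
time: 14.6
tcp_pos: [0.6225, -0.0673, 0.3048]
ee_rot: [0.478, 3.105, 0.0]
wrist_force: [-0.1, 0.0, -0.8]
finger_gap: 0.0854
finger_force: 0.0
[array([284.58707505, 177.90964873]), array([284.58169576, 177.42605548]), array([284.56007879, 175.48298196]), array([284.43261293, 164.03433535])]
```

View pics/f.png

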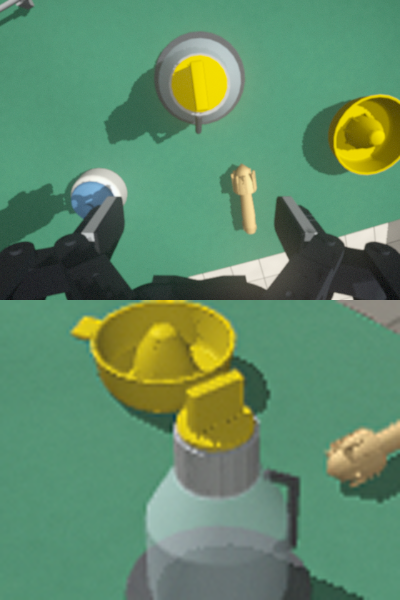

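The stopper sits flush and level on the neck, and the fingers are open and clear. The juicer, reamer and sugar bowl are undisturbed.

```bash
python3 -c "
from cell import ctrl
print(ctrl.finish_job())"
```

```text
the job is handed in; nothing more can be done
None
```

The yellow stopper is screwed fully home in the carafe neck and released, the bystanders were not touched, and the job was handed in at about 14.7 s.

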